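# Find the softest sanding pad and push down its tag

### The arm

A 6-joint arm with a two-finger parallel gripper is mounted at the origin on the work surface. World frame = base frame: x ahead of the robot, y to its left, z up, the work surface at z = 0. Lengths are in mm, angles in rad, forces in N, time in s.
With the tool pointing down it reaches from about 275 to 775 mm from the base axis. Payload 14.6 kg.
Tool frame: the origin (TCP) lies on the centre line of the jaws, within the pads' length; the fingertips stand 19 mm ahead of it and the grasp point (between the pads) is the TCP; z points along the fingers, y is the line along which they close (so a half turn about z gives the same grasp; the last joint's range is limited). The gripper opens to 85 mm and grips with 20 to 120 N. Pads are 22 mm wide; open, the fingers measure 114 mm over their backs; the gripper's body (76 mm by 85 mm) begins 54 mm behind the grasp point. The pads swing forward as they close: fully open they stand 13 mm farther back than shut.
Start: joints at [-1.365, 0.263, -0.048, 1.259, 0, 1.415], TCP at [185.331, -491.203, 250.278] pointing down, gripper open.
Joint ranges: [-2.65, 2.65], [-0.89, 1.7], [-1.18, 1.37], [-2.13, 2.11], [-1.35, 1.29], [-3.14, 3.14]. Speed limits (rad/s): [1.89, 1.89, 2.57, 2.79, 3.14, 3.14].

### API

Orientations are given as a unit quaternion [w, x, y, z].
In Python, from bench import ctrl, ticket, snapshot gives the robot as it stands (ctrl), with the cameras as plain functions and the job (ticket).
- The arm moves only by the shell command python3 drive.py FILE [FORCE], which reads ROWS from the file FILE. ROWS is one flat JSON list of numbers that holds 1 to 5 rows one after another, with no inner brackets; each row has 5 numbers: the finger opening in mm, then dx, dy, dz in shares of the most that a row can go, 1 being 50 mm, then a turn about the tool's z in shares of 180 degrees (1.0 is 180 degrees); each row shifts and turns the commanded pose from where the row before left it, along the tool's axes as they then stand; what a row does not reach is not made up. A row lasts 1/10 s, in which the tool goes at most 50 mm and 0.15 rad, less where a joint would pass 70% of its speed; a pose out of reach is approached as far as the arm can. The fingers move at their own pace and stop on an object; FORCE is the grip in N (left out, the last holds). Time passes only in rows, so rows that do not move let the fingers close. It prints the time, the measured TCP pose, the force, the opening and the grip force at its end. A shift or turn number past 1, either way, is cut back to 1. Input that does not fit is refused with a message, and nothing moves.
- ctrl.get_state(): the state, without advancing time (a new reading comes with each control period).
- snapshot(name): name is "side" or "top"; returns a dict with "img" (480x640x3 uint8, red, green, blue), "z_map" (480x640 float32, mm along the optical axis (not along the pixel's ray), 0 where there is no reading), "vertical_fov" (degrees; the focal length in pixels is half the picture's height over the tangent of half this angle, whatever the lens; pixels are square), "cx", "cy" (the principal point, pixels), "world_from_camera" (4x4, takes a point from camera to world coordinates). Camera axes: x right, y up, looking along -z (the intrinsics and any distortion apply to the point x, -y, -z); pixel columns grow to the right and rows downward; lengths in mm; the calibration is good to about 2 mm. A picture is of the moment at which its call begins.
- ticket.close_job(): hands the job in; it is judged then, once.
The state is a dict: "t": time; "joints": joint angles; "dq": joint speeds; "joint_efforts": joint torques, N m; "ee_pos": TCP position; "eef_rot": TCP orientation; "ft_force": force on the tool from outside, world axes, zero at the start; "ft_torque": the same for the moment, N m; "finger_gap": finger opening in mm; "grip_force": force on a finger pad.
Only numpy, scipy, OpenCV 4.12 (cv2) and the standard library are available. Lean on these libraries where they do the work, as an engineer would, in place of code of your own. Each camera call takes 0.05 s, during which the arm holds its last target. There are 200 camera calls.

### The job

With a fingertip, press each of the three sprung yellow sanding pads down about a centimetre, one after another from the robot's left to its right, to feel which is softest. Then push the red tag of the softest pad all the way down into its holder with a fingertip and draw back, leaving the pads free, the other two tags standing and everything else undisturbed. Only press: do not pull a tag up, and do not lift or move anything else.

Things in the scene. Friction and masses are not known exactly. Their poses are not given: they have to be found in the camera images.
- stand_left: The left one of three identical-looking fixed stands in a row (+y end): wooden base 130 x 80 x 18 mm (x, y, z), origin under its centre, yaw varies. Pad centred at local (-25, 0) mm, on the robot's side, over a steel spring cup of 36 mm diameter, 48 mm high; red tag at local (+45, 0) mm, in an aluminium holder 26 x 48 mm, 40 mm high.
- pad_left_top (a point): Centre of the flat top of the left pad when free, 76 mm above the table (a fixed point). Pad: round, 56 mm diameter, 12 mm thick, yellow on black, coil spring below; goes straight down 14 mm at most, springs back. Pressed 10 mm the softest takes about 4 N, the middle one 8 N, the stiffest 13 N (linear, yields from 1 N). Which pad has which spring changes from run to run and cannot be seen.
- tag_left_top (a point): Centre of the top of the left stand's red plastic tag (14 mm along local x, 34 mm along local y), 57 to 63 mm above the table at the start, 44 mm when fully down; it moves with the tag.
- tag_left (a joint): How far this tag is pushed straight down into its holder from its nominal height (60 mm), m: starts between -0.003 and 0.003, 0.016 is fully down (4 mm still stands above the holder); negative is pulled up (-0.014 at most). Held by about 3 N of friction, no spring: it stays where it is left.
- stand_middle: The middle one of three identical-looking fixed stands in a row (centre): wooden base 130 x 80 x 18 mm (x, y, z), origin under its centre, yaw varies. Pad centred at local (-25, 0) mm, on the robot's side, over a steel spring cup of 36 mm diameter, 48 mm high; red tag at local (+45, 0) mm, in an aluminium holder 26 x 48 mm, 40 mm high.
- pad_middle_top (a point): Centre of the flat top of the middle pad when free, 76 mm above the table (a fixed point). Pad: round, 56 mm diameter, 12 mm thick, yellow on black, coil spring below; goes straight down 14 mm at most, springs back. Pressed 10 mm the softest takes about 4 N, the middle one 8 N, the stiffest 13 N (linear, yields from 1 N). Which pad has which spring changes from run to run and cannot be seen.
- tag_middle_top (a point): Centre of the top of the middle stand's red plastic tag (14 mm along local x, 34 mm along local y), 57 to 63 mm above the table at the start, 44 mm when fully down; it moves with the tag.
- tag_middle (a joint): How far this tag is pushed straight down into its holder from its nominal height (60 mm), m: starts between -0.003 and 0.003, 0.016 is fully down (4 mm still stands above the holder); negative is pulled up (-0.014 at most). Held by about 3 N of friction, no spring: it stays where it is left.
- stand_right: The right one of three identical-looking fixed stands in a row (-y end): wooden base 130 x 80 x 18 mm (x, y, z), origin under its centre, yaw varies. Pad centred at local (-25, 0) mm, on the robot's side, over a steel spring cup of 36 mm diameter, 48 mm high; red tag at local (+45, 0) mm, in an aluminium holder 26 x 48 mm, 40 mm high.
- pad_right_top (a point): Centre of the flat top of the right pad when free, 76 mm above the table (a fixed point). Pad: round, 56 mm diameter, 12 mm thick, yellow on black, coil spring below; goes straight down 14 mm at most, springs back. Pressed 10 mm the softest takes about 4 N, the middle one 8 N, the stiffest 13 N (linear, yields from 1 N). Which pad has which spring changes from run to run and cannot be seen.
- tag_right_top (a point): Centre of the top of the right stand's red plastic tag (14 mm along local x, 34 mm along local y), 57 to 63 mm above the table at the start, 44 mm when fully down; it moves with the tag.
- tag_right (a joint): How far this tag is pushed straight down into its holder from its nominal height (60 mm), m: starts between -0.003 and 0.003, 0.016 is fully down (4 mm still stands above the holder); negative is pulled up (-0.014 at most). Held by about 3 N of friction, no spring: it stays where it is left.
- sanding_block: Loose cork sanding block 50 x 90 x 32 mm lying on the robot's side of the row; bystander; origin under its centre.
- offcut: Loose pale wood offcut 45 x 120 x 20 mm on the robot's side of the row; bystander; origin under its centre.
- mug: Loose black travel mug, 76 mm diameter, 128 mm tall, beyond the row; bystander; origin under its centre.
- glue: Loose white glue bottle with orange cap, 48 mm diameter, 115 mm tall, beyond the row; bystander; origin under its centre.
- tub: Loose clear tub with white lid, 90 mm diameter, 60 mm tall, beyond the row; bystander; origin under its centre.
- mallet: Loose orange mallet lying to the robot's right, 245 mm long, head 110 mm wide and 50 mm high; bystander; origin on the table, 90 mm from the head's axis.

How it is judged:
By the outcome, as a careful person would: the job done as asked, in the order asked, and still so for the second after the job is handed in, with the robot touching nothing.
It also fails if it takes over 48 s, if anything falls off the work surface, if the arm or the gripper's body presses on something with over 40 N, if the wrist force passes 120 N, or if a joint passes its speed limit or range.

## Working session

There is one attempt and no reset: what is moved stays moved. The work goes in short steps, Python scripts to look and compute and a shell command to move; the robot and the scene stay as the last step left them, time stands still between calls to the robot, and variables do not carry over. Pictures are saved under pics/ and viewed, at most 10 in all, crops included, and the job is handed in when it is done.

```bash
ls; mkdir -p pics; python3 - <<'E'
from bench import ctrl, ticket, snapshot
import cv2,numpy as np,pickle
s=ctrl.get_state();print({k:np.round(v,3) for k,v in s.items()})
d={}
for n in("top","side"):
    d[n]=snapshot(n);cv2.imwrite(f"pics/{n}0.png",d[n]["img"][:,:,::-1])
    print(n,[ (k,v) for k,v in d[n].items() if k not in("img","z_map")],(d[n]["z_map"]>0).mean())
pickle.dump(d,open("d0.pkl","wb"))
E
```

```text
bench.py
drive.py
pics
{'t': np.float64(0.0), 'joints': array([-1.365,  0.264, -0.049,  1.259,  0.   ,  1.415]), 'dq': array([-0.001,  0.001, -0.001, -0.   , -0.   ,  0.   ]), 'joint_efforts': array([-2.0000e-03, -6.3762e+01,  3.8456e+01,  1.4000e-02, -0.0000e+00,
        0.0000e+00]), 'ee_pos': array([ 185.286, -490.96 ,  249.808]), 'eef_rot': array([-0.001,  0.984,  0.179, -0.   ]), 'ft_force': array([ 0.076, -0.141, -0.428]), 'ft_torque': array([-0.02 , -0.003,  0.049]), 'grip_force': np.float64(0.0), 'finger_gap': np.float64(85.402)}
top [('vertical_fov', 49.883496287534726), ('cx', 322.26156292789074), ('cy', 238.0496471986218), ('world_from_camera', array([[-1.45300158e-03,  9.71205877e-01, -2.38237348e-01,
         3.49441765e+02],
       [-9.99994738e-01, -2.10217477e-03, -2.47085755e-03,
        -1.14552851e+02],
       [-2.90052792e-03,  2.38232504e-01,  9.71203820e-01,
         1.04638087e+03],
       [ 0.00000000e+00,  0.00000000e+00,  0.00000000e+00,
         1.00000000e+00]]))] 0.9959635416666667
side [('vertical_fov', 45.48239012737147), ('cx', 328.4106316874096), ('cy', 240.53634220694167), ('world_from_camera', array([[-9.98799779e-01,  2.50036019e-02, -4.21167479e-02,
         5.24739210e+02],
       [-4.88097594e-02, -5.79655039e-01,  8.13398822e-01,
         8.28610832e+02],
       [-4.07528480e-03,  8.14478272e-01,  5.80179745e-01,
         7.57404091e+02],
       [ 0.00000000e+00,  0.00000000e+00,  0.00000000e+00,
         1.00000000e+00]]))] 0.9961458333333333
```

View pics/top0.png

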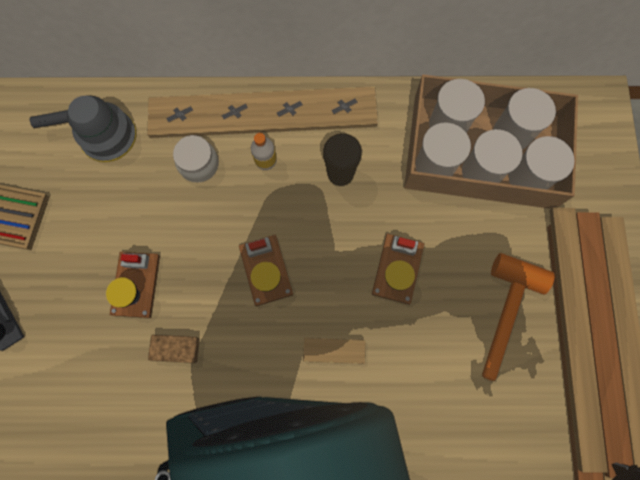

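View pics/side0.png

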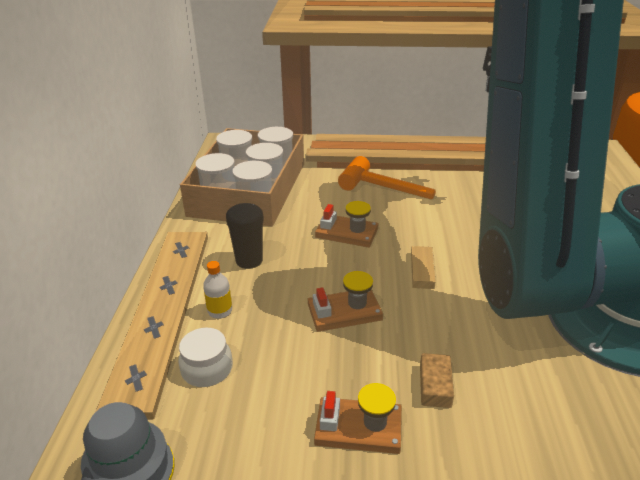

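The top view shows pads at about (122,292), (265,276) and (400,275), with red tags at (133,258), (259,245) and (405,243). The side view shows the left stand nearest, with pads at (377,400), (358,283) and (358,210). The arm blocks none of them.

```bash
cat >m.py <<'E'
import cv2,numpy as np,pickle
def rays(s,uv):
    f=240/np.tan(np.radians(s["vertical_fov"]/2));T=s["world_from_camera"]
    uv=np.atleast_2d(uv);c=np.c_[(uv[:,0]-s["cx"])/f,-(uv[:,1]-s["cy"])/f,-np.ones(len(uv))]
    return T[:3,3],c@T[:3,:3].T
def plane(s,uv,z):
    o,d=rays(s,uv);return o+d*((z-o[2])/d[:,2])[:,None]
def tri(sa,ua,sb,ub):
    o,d=rays(sa,ua);p,e=rays(sb,ub)
    l=np.linalg.lstsq(np.c_[d[0],-e[0]],p-o,rcond=None)[0]
    a=o+l[0]*d[0];b=p+l[1]*e[0];return (a+b)/2,np.linalg.norm(a-b)
def blobs(s,col,roi):
    h=cv2.cvtColor(s["img"],cv2.COLOR_RGB2HSV);H,S,V=cv2.split(h)
    m=((H>22)&(H<34)&(S>190)&(V>60)) if col=="y" else (((H<6)|(H>174))&(S>170)&(V>80))
    m=m.astype(np.uint8);k=np.zeros_like(m);x0,x1,y0,y1=roi;k[y0:y1,x0:x1]=1;m*=k
    n,L,st,c=cv2.connectedComponentsWithStats(m)
    out=[]
    for i in range(1,n):
        if st[i,4]<40: continue
        v,u=np.nonzero(L==i);out.append((c[i],st[i,4],np.c_[u,v]))
    return out
ROI={"top":(90,440,220,330),"side":(300,410,180,440)}
def order(n,b): return sorted(b,key=lambda t:t[0][0] if n=="top" else -t[0][1])
E
python3 - <<'E'
from m import *
d=pickle.load(open("d0.pkl","rb"))
for col in "yr":
    B={n:order(n,blobs(d[n],col,ROI[n])) for n in d}
    for n in d:
        s=d[n]
        for c,a,p in B[n]:
            z=s["z_map"][p[:,1],p[:,0]];o,r=rays(s,p);W=o+r*z[:,None]
            hi=W[W[:,2]>np.percentile(W[:,2],85)-5]
            print(col,n,np.round(c,1),a,"n",len(hi),"top med",np.round(np.median(hi,0),1),"mid",np.round((hi.min(0)+hi.max(0))/2,1),"ext",np.round(np.ptp(hi,axis=0),1))
    for a,b in zip(B["top"],B["side"]): print(col,"tri",*[np.round(x,1) for x in tri(d["top"],a[0],d["side"],b[0])])
E
```

```text
y top [121.1 292.1] 662 n 634 top med [483.3 268.2  76.1] mid [429.9  90.2 559.6] ext [160.9 409.6 973.6]
y side [376.5 398.4] 945 n 939 top med [483.8 271.9  75.5] mid [490.4 534.4 414.6] ext [ 68.7 588.4 685.5]
y side [357.5 280.6] 469 n 465 top med [512.9  -0.9  75.6] mid [513.6 398.  414.9] ext [ 54.3 861.2 685. ]
y side [357.6 207.6] 277 n 274 top med [ 514.6 -255.9   75.8] mid [ 514.6 -257.7   76.5] ext [53.6 61.9  8.2]
y tri [483.4 269.5  72.9] 0.0
r top [129.2 257.8] 112 n 108 top med [551.6 263.6  62.7] mid [552.6 264.5  63.3] ext [14.6 33.6  7.5]
r top [256.8 244.1] 75 n 72 top med [579.8  16.2  59.3] mid [468.8 -42.1 551.3] ext [238.6 144.9 990.3]
r top [405.9 242.5] 118 n 110 top med [ 582.3 -276.    61.6] mid [ 470.5 -203.2  552.3] ext [242.  177.3 988.1]
r side [329.7 400.3] 145 n 144 top med [553.1 268.   62.3] mid [553.2 265.7  61.9] ext [13.3 32.9  5.7]
r tri [553.  265.1  59.1] 0.4
```

```bash
python3 - <<'E'
from m import *
d=pickle.load(open("d0.pkl","rb"))
P=[(483.5,270),(513,-1),(514.6,-256)];
for n in d:
    s=d[n];v,u=np.mgrid[:480,:640];uv=np.c_[u.ravel(),v.ravel()];o,r=rays(s,uv);W=o+r*s["z_map"].ravel()[:,None]
    H,S,V=cv2.split(cv2.cvtColor(s["img"],cv2.COLOR_RGB2HSV));H=H.ravel();S=S.ravel()
    for i,(x,y) in enumerate(P):
        k=(np.hypot(W[:,0]-x,W[:,1]-y)<45)&(abs(W[:,2]-76)<5);c,rad=cv2.minEnclosingCircle(W[k][:,:2].astype(np.float32))
        uc=uv[k].mean(0);pp=W[k].mean(0)
        t=(np.hypot(W[:,0]-x,W[:,1]-y)<100)&(W[:,2]>50)&(W[:,2]<70)&((H<8)|(H>172))&(S>140)&(W[:,0]>x+35)
        zt=np.percentile(W[t][:,2],75);t&=abs(W[t if 0 else slice(None),2]-zt)<4
        rc=cv2.minAreaRect(W[t][:,:2].astype(np.float32))
        print(n,i,"pad",np.round(pp,1),k.sum(),"circ",np.round(c,1),round(rad,1),"| tag",np.round(rc[0],1),np.round(rc[1],1),round(rc[2],0),"z",round(float(np.median(W[t][:,2])),1),t.sum(),"dist",np.round(np.hypot(*(np.array(rc[0])-pp[:2])),1))
        d[n].setdefault("pc",[]).append(uc); d[n].setdefault("tc",[]).append(uv[t].mean(0))
for i in range(3):
    for q in("pc","tc"): print(i,q,*[np.round(x,1) for x in tri(d["top"],d["top"][q][i],d["side"],d["side"][q][i])])
E
for i in 1; do echo '[0, 0, 0, 0, 0]' > rows.txt && python3 drive.py rows.txt; done
```

```text
top 0 pad [482.3 268.8  75.9] 699 circ [482.  269.1] 28.8 | tag [552.2 264. ] [35.5 13.6] 85.0 z 62.7 118 dist 70.0
top 1 pad [512.4  -3.6  76. ] 675 circ [512.9  -3.2] 28.6 | tag [579.   16.6] [13.7 31.1] 17.0 z 59.1 104 dist 69.6
top 2 pad [ 514.4 -259.    76.2] 674 circ [ 514.4 -259. ] 28.2 | tag [ 582.5 -276.4] [31.7 14.7] 75.0 z 61.6 110 dist 70.2
side 0 pad [483.4 271.6  75.4] 962 circ [483.3 269.5] 29.5 | tag [552.9 265.6] [34.7 13.6] 85.0 z 62.2 166 dist 69.7
side 1 pad [513.3  -0.6  75.4] 503 circ [511.8  -2.8] 30.0 | tag [579.8  19.5] [13.8 34.7] 14.0 z 58.6 88 dist 69.5
side 2 pad [ 515.  -255.5   75.6] 305 circ [ 512.7 -257.8] 31.3 | tag [ 582.6 -274.7] [35.2 13.9] 76.0 z 61.4 53 dist 70.3
0 pc [483.  269.9  72.9] 0.6
0 tc [553.1 265.2  59. ] 0.3
1 pc [513.1  -3.3  73. ] 0.3
1 tc [580.1  17.1  55.3] 0.2
2 pc [ 514.9 -259.5   73.1] 0.0
2 tc [ 582.4 -276.2   60. ] 0.1
t: 0.2
ee_pos: [185.3, -491.1, 250.0]
eef_rot: [-0.0, 0.984, 0.179, -0.0]
ft_force: [0.0, -0.2, -0.6]
finger_gap: 73.0
grip_force: 0.0
```

The manual's scale: shifts go in shares of 50 mm and turns go in shares of 180 degrees. Converting my numbers, -0.15 rad is -0.0477.

```bash
echo '[0, 0, 0, 0, -0.0477, 0, 0, 0, 0, -0.0477, 0, 0, 0, 0, -0.0477, 0, 0, 0, 0, -0.0477, 0, 0, 0, 0, -0.0477]' > rows.txt && python3 drive.py rows.txt 20 >/dev/null; echo '[0, 0, 0, 0, -0.0477, 0, 0, 0, 0, -0.0477, 0, 0, 0, 0, -0.0477, 0, 0, 0, 0, -0.0032, 0, 0, 0, 0, 0]' > rows.txt && python3 drive.py rows.txt; python3 -c "
from bench import ctrl, ticket, snapshot;print(ctrl.get_state()['joints'])"
```

```text
t: 1.2
ee_pos: [185.3, -491.1, 250.2]
eef_rot: [-0.0, 0.708, 0.706, 0.0]
ft_force: [0.2, 0.2, -0.7]
finger_gap: -0.2
grip_force: 0.0
[-1.36528049e+00  2.63160626e-01 -4.84176593e-02  1.25941554e+00
 -2.53236568e-06  2.09441028e-01]
```

To row units: 38 mm is 0.76, 15 mm is 0.3.

```bash
R='x'; echo '[0, 0.76, 0.3, 0, 0, 0, 0.76, 0.3, 0, 0, 0, 0.76, 0.3, 0, 0, 0, 0.76, 0.3, 0, 0, 0, 0.76, 0.3, 0, 0]' > rows.txt && python3 drive.py rows.txt |sed -n 2p; echo '[0, 0.76, 0.3, 0, 0, 0, 0.76, 0.3, 0, 0, 0, 0.76, 0.3, 0, 0, 0, 0.76, 0.3, 0, 0, 0, 0.76, 0.3, 0, 0]' > rows.txt && python3 drive.py rows.txt |sed -n 2p; echo '[0, 0.76, 0.3, 0, 0, 0, 0.76, 0.3, 0, 0, 0, 0.76, 0.3, 0, 0, 0, 0.76, 0.3, 0, 0, 0, 0.76, 0.3, 0, 0]' > rows.txt && python3 drive.py rows.txt |sed -n 2p; echo '[0, 0.76, 0.3, 0.4, 0, 0, 0.76, 0.3, 0.4, 0, 0, 0.76, 0.3, 0.4, 0, 0, 0.76, 0.3, 0.4, 0, 0, 0.76, 0.3, 0.4, 0]' > rows.txt && python3 drive.py rows.txt
```

```text
ee_pos: [260.5, -299.7, 250.3]
ee_pos: [335.6, -109.6, 250.5]
ee_pos: [410.6, 80.7, 250.4]
t: 3.2
ee_pos: [485.6, 270.6, 149.4]
eef_rot: [0.0, 0.709, 0.706, 0.0]
ft_force: [0.8, -0.1, 0.7]
finger_gap: 0.3
grip_force: 0.0
```

```bash
echo '[0, 0, 0, 0, 0, 0, 0, 0, 0, 0]' > rows.txt && python3 drive.py rows.txt
```

```text
t: 3.4
ee_pos: [485.0, 269.2, 149.6]
eef_rot: [-0.0, 0.708, 0.707, -0.001]
ft_force: [0.6, -0.9, 1.1]
finger_gap: 0.1
grip_force: 0.0
```

To row units: 20 mm is 0.4, 15 mm is 0.3.

```bash
echo '[0, 0, -0.04, 0.4, 0, 0, 0, 0, 0.3, 0, 0, 0, 0, 0.26, 0, 0, 0, 0, 0, 0, 0, 0, 0, 0, 0]' > rows.txt && python3 drive.py rows.txt|grep -E 'pos|force'; echo '[0, 0, 0, 0.08, 0, 0, 0, 0, 0.08, 0, 0, 0, 0, 0, 0, 0, 0, 0, 0, 0]' > rows.txt && python3 drive.py rows.txt|grep -E 'pos|force'; echo '[0, 0, 0, 0.06, 0, 0, 0, 0, 0.06, 0, 0, 0, 0, 0, 0, 0, 0, 0, 0, 0]' > rows.txt && python3 drive.py rows.txt|grep -E ':'
```

```text
ee_pos: [483.5, 268.2, 103.3]
ft_force: [0.2, 0.3, 1.0]
grip_force: 0.0
ee_pos: [483.5, 268.8, 94.5]
ft_force: [0.3, -1.0, 0.8]
grip_force: 0.7
t: 4.7
ee_pos: [483.5, 268.8, 88.4]
eef_rot: [0.0, 0.707, 0.707, 0.0]
ft_force: [-0.0, -1.7, 5.0]
finger_gap: 0.0
grip_force: 2.8
```

To row units: 3.5 mm is 0.07.

```bash
echo '[0, 0, 0, 0.07, 0, 0, 0, 0, 0, 0, 0, 0, 0, 0, 0, 0, 0, 0, 0, 0]' > rows.txt && python3 drive.py rows.txt|grep -E ':'; python3 - <<'E'
from bench import ctrl, ticket, snapshot
import cv2
s=snapshot("side");print(ctrl.get_state()["ft_force"]);cv2.imwrite("pics/p1.png",cv2.resize(s["img"][300:470,230:470,::-1],None,fx=3,fy=3))
E
echo '[0, 0, 0, 0, 0]' > rows.txt && python3 drive.py rows.txt|grep -E 'ft|pos'
```

```text
t: 5.1
ee_pos: [483.6, 268.8, 85.1]
eef_rot: [0.0, 0.707, 0.707, 0.0]
ft_force: [-0.4, -0.6, 8.1]
finger_gap: -0.1
grip_force: 4.0
[-0.17489443 -2.0658159   7.62284276]
ee_pos: [483.5, 268.8, 85.1]
ft_force: [-0.4, -1.9, 8.4]
```

View pics/p1.png

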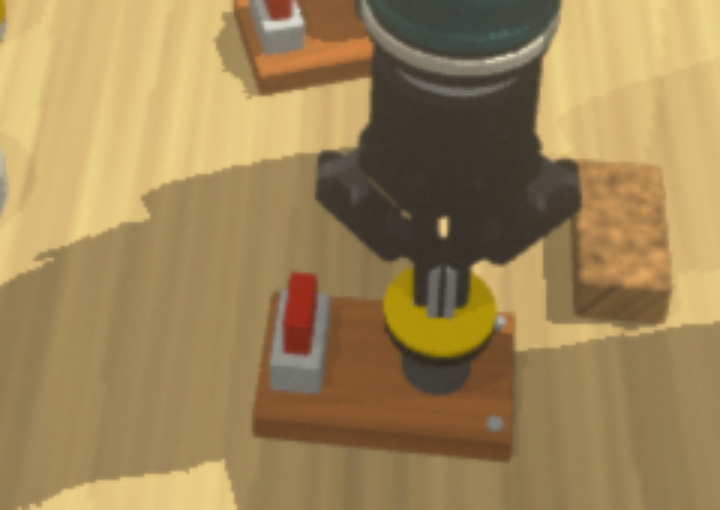

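The fingertips sit centred on the left pad, at about (440,300) in the crop, and have pressed it clear of its rest height. It takes about 8 N at 10 mm, so this is the middle spring. Next is the middle pad.

To row units: -12 mm is -0.24.

```bash
echo '[0, 0, 0, -0.24, 0, 0, 0, 0, -0.24, 0, 0, 0, 0, -0.24, 0]' > rows.txt && python3 drive.py rows.txt|grep -E 'ft|pos'; echo '[0, -0.68, 0.08, 0, 0, 0, -0.68, 0.08, 0, 0, 0, -0.68, 0.08, 0, 0, 0, -0.68, 0.08, 0, 0]' > rows.txt && python3 drive.py rows.txt|grep -E 'ft|pos';echo '[0, -0.68, 0.08, 0, 0, 0, -0.68, 0.08, 0, 0, 0, -0.68, 0.08, 0, 0, 0, -0.68, 0.04, 0, 0, 0, 0, 0, 0, 0]' > rows.txt && python3 drive.py rows.txt|grep -E 'ft|pos'; echo '[0, 0, 0, 0.24, 0, 0, 0, 0, 0.12, 0, 0, 0, 0, 0, 0, 0, 0, 0, 0, 0]' > rows.txt && python3 drive.py rows.txt |grep -E ':'
```

```text
ee_pos: [483.2, 268.8, 121.9]
ft_force: [-0.1, -0.6, 0.4]
ee_pos: [499.3, 131.7, 121.6]
ft_force: [0.6, -0.5, -0.3]
ee_pos: [513.8, -6.3, 121.5]
ft_force: [-0.3, 1.0, 0.9]
t: 6.85
ee_pos: [513.3, -2.7, 103.1]
eef_rot: [-0.0, 0.707, 0.707, -0.0]
ft_force: [0.4, -0.3, -0.0]
finger_gap: -0.4
grip_force: 0.0
```

To row units: 5 mm is 0.1.

```bash
echo '[0, 0, 0, 0.1, 0, 0, 0, 0, 0.1, 0, 0, 0, 0, 0.1, 0, 0, 0, 0, 0, 0, 0, 0, 0, 0, 0]' > rows.txt && python3 drive.py rows.txt|grep -E 'ft|pos'; echo '[0, 0, 0, 0.06, 0, 0, 0, 0, 0, 0, 0, 0, 0, 0, 0, 0, 0, 0, 0, 0]' > rows.txt && python3 drive.py rows.txt |grep -E ':';echo '[0, 0, 0, 0, 0]' > rows.txt && python3 drive.py rows.txt|grep -E 'ft|pos'
```

```text
ee_pos: [513.4, -3.1, 87.8]
ft_force: [1.6, 2.0, 3.2]
t: 7.75
ee_pos: [513.4, -3.1, 84.9]
eef_rot: [-0.0, 0.707, 0.707, 0.0]
ft_force: [0.7, 3.5, 4.5]
finger_gap: -0.2
grip_force: 2.0
ee_pos: [513.4, -3.1, 84.9]
ft_force: [0.5, 2.6, 3.7]
```

The middle pad takes about 4 N at 10 mm, so it looks like the softest. The right pad still has to be pressed.

To row units: -13 mm is -0.26, -12 mm is -0.24.

```bash
echo '[0, 0, 0, -0.24, 0, 0, 0, 0, -0.24, 0, 0, 0, 0, -0.26, 0]' > rows.txt && python3 drive.py rows.txt|grep -E 'ft|pos'; echo '[0, -0.64, 0, 0, 0, 0, -0.64, 0, 0, 0, 0, -0.64, 0, 0, 0, 0, -0.64, 0, 0, 0]' > rows.txt && python3 drive.py rows.txt|grep -E 'ft|pos';echo '[0, -0.64, 0, 0, 0, 0, -0.64, 0, 0, 0, 0, -0.64, 0, 0, 0, 0, -0.64, 0.02, 0, 0, 0, 0, 0, 0, 0]' > rows.txt && python3 drive.py rows.txt|grep -E 'ft|pos'; echo '[0, 0, 0, 0.24, 0, 0, 0, 0, 0.12, 0, 0, 0, 0, 0, 0, 0, 0, 0, 0, 0]' > rows.txt && python3 drive.py rows.txt |grep -E ':'
```

```text
ee_pos: [512.8, -3.5, 121.8]
ft_force: [-0.2, -0.3, 0.5]
ee_pos: [512.8, -132.6, 121.5]
ft_force: [0.7, -0.3, -0.2]
ee_pos: [514.0, -262.7, 121.2]
ft_force: [-0.0, 0.9, 0.6]
t: 9.45
ee_pos: [514.2, -258.4, 103.6]
eef_rot: [-0.0, 0.707, 0.707, -0.0]
ft_force: [0.0, 0.0, 0.7]
finger_gap: -0.2
grip_force: 0.0
```

To row units: 5 mm is 0.1.

```bash
echo '[0, 0, 0, 0.1, 0, 0, 0, 0, 0.1, 0, 0, 0, 0, 0.1, 0, 0, 0, 0, 0, 0, 0, 0, 0, 0, 0]' > rows.txt && python3 drive.py rows.txt|grep -E 'ft|pos'; echo '[0, 0, 0, 0.06, 0, 0, 0, 0, 0, 0, 0, 0, 0, 0, 0, 0, 0, 0, 0, 0]' > rows.txt && python3 drive.py rows.txt |grep -E ':';echo '[0, 0, 0, 0, 0]' > rows.txt && python3 drive.py rows.txt|grep -E 'ft|pos'
```

```text
ee_pos: [514.6, -259.1, 88.9]
ft_force: [0.3, 2.2, 8.5]
t: 10.35
ee_pos: [514.6, -259.1, 86.2]
eef_rot: [0.0, 0.707, 0.707, 0.0]
ft_force: [-1.2, 2.9, 11.0]
finger_gap: -0.1
grip_force: 5.7
ee_pos: [514.6, -259.1, 86.2]
ft_force: [-0.6, 3.7, 11.8]
```

The right pad is stiffest, so the softest is the middle one. I'll finish this press at a full 10 mm, then go to the middle tag.

To row units: 1.4 mm is 0.028.

```bash
echo '[0, 0, 0, 0.028, 0, 0, 0, 0, 0, 0, 0, 0, 0, 0, 0]' > rows.txt && python3 drive.py rows.txt|grep -E 'ft|pos'; echo '[0, 0, 0, -0.26, 0, 0, 0, 0, -0.26, 0, 0, 0, 0, -0.24, 0]' > rows.txt && python3 drive.py rows.txt|grep -E 'ft|pos'; echo '[0, 0.68, 0.16, 0, 0, 0, 0.68, 0.16, 0, 0, 0, 0.68, 0.16, 0, 0, 0, 0.68, 0.16, 0, 0]' > rows.txt && python3 drive.py rows.txt|grep -E 'ft|pos';echo '[0, 0.68, 0.16, 0, 0, 0, 0.68, 0.16, 0, 0, 0, 0.68, 0.16, 0, 0, 0, 0.76, 0.18, 0, 0, 0, 0, 0, 0, 0]' > rows.txt && python3 drive.py rows.txt|grep -E 'ft|pos'; echo '[0, 0, 0, 0.24, 0, 0, 0, 0, 0.24, 0, 0, 0, 0, 0.2, 0, 0, 0, 0, 0, 0, 0, 0, 0, 0, 0]' > rows.txt && python3 drive.py rows.txt |grep -E ':'
```

```text
ee_pos: [514.6, -259.1, 84.9]
ft_force: [-1.7, 4.2, 13.1]
ee_pos: [514.3, -259.2, 122.7]
ft_force: [0.5, 0.4, -0.4]
ee_pos: [546.4, -122.0, 122.4]
ft_force: [0.0, -0.0, 0.2]
ee_pos: [579.8, 20.4, 122.3]
ft_force: [-1.0, -0.5, -0.0]
t: 12.45
ee_pos: [579.1, 16.2, 88.1]
eef_rot: [-0.0, 0.707, 0.707, -0.0]
ft_force: [-0.2, 0.5, 0.3]
finger_gap: 0.0
grip_force: 0.0
```

```bash
python3 - <<'E'
from bench import ctrl, ticket, snapshot
import cv2,numpy as np
s=snapshot("side");t=snapshot("top")
cv2.imwrite("pics/p2.png",np.hstack([cv2.resize(x[:,:,::-1],(390,420),interpolation=2) for x in (s["img"][220:360,260:390],t["img"][190:330,200:330])]))
E
```

```text
(no output)
```

View pics/p2.png

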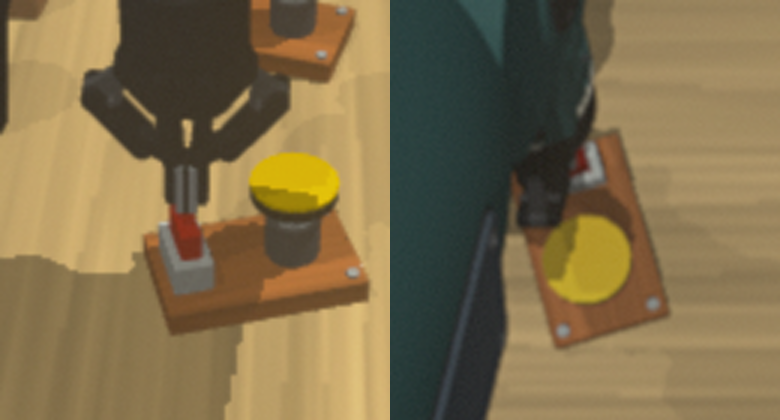

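The left half shows the closed fingertips at (187,195), just above the middle tag at (185,230). The pad at (295,185) has sprung back, and the gripper's linkage clears it.

To row units: 5 mm is 0.1, 0.5 mm is 0.01.

```bash
echo '[0, 0.01, 0, 0.1, 0, 0, 0, 0, 0.1, 0, 0, 0, 0, 0.1, 0, 0, 0, 0, 0, 0, 0, 0, 0, 0, 0]' > rows.txt && python3 drive.py rows.txt|grep -E 'ft|pos'; echo '[0, 0, 0, 0.06, 0, 0, 0, 0, 0.06, 0, 0, 0, 0, 0.04, 0, 0, 0, 0, 0, 0, 0, 0, 0, 0, 0]' > rows.txt && python3 drive.py rows.txt |grep -E ':'
```

```text
ee_pos: [579.1, 17.4, 73.2]
ft_force: [-0.5, -0.1, 0.0]
t: 13.55
ee_pos: [579.2, 17.3, 65.2]
eef_rot: [-0.0, 0.707, 0.707, -0.0]
ft_force: [0.4, 0.1, -0.4]
finger_gap: -0.0
grip_force: 0.0
```

To row units: 1 mm is 0.02.

```bash
echo '[0, 0, 0, 0.02, 0]' > rows.txt && python3 drive.py rows.txt|grep -E 'ft|pos'; echo '[0, 0, 0, 0.02, 0]' > rows.txt && python3 drive.py rows.txt |grep -E ':'; echo '[0, 0, 0, 0.01, 0, 0, 0, 0, 0, 0]' > rows.txt && python3 drive.py rows.txt |grep -E 'ft|pos'
```

```text
ee_pos: [579.3, 17.3, 64.4]
ft_force: [-0.2, 0.4, 2.2]
t: 13.75
ee_pos: [579.3, 17.3, 63.4]
eef_rot: [0.0, 0.707, 0.707, 0.0]
ft_force: [-0.8, 0.4, 3.4]
finger_gap: -0.3
grip_force: 1.4
ee_pos: [579.3, 17.3, 63.0]
ft_force: [-0.7, -0.2, 4.2]
```

The tag slides at about 3 N. I'll press on in small steps to the hard stop.

To row units: 0.5 mm is 0.01.

```bash
echo '[0, 0, 0, 0.01, 0, 0, 0, 0, 0, 0]' > rows.txt && python3 drive.py rows.txt |grep -E 'ft|pos'; echo '[0, 0, 0, 0.01, 0, 0, 0, 0, 0, 0]' > rows.txt && python3 drive.py rows.txt |grep -E 'ft|pos'
```

```text
ee_pos: [579.4, 17.3, 62.8]
ft_force: [-3.5, -0.2, 10.9]
ee_pos: [579.4, 17.3, 62.7]
ft_force: [-5.4, -0.3, 15.8]
```

The force rises without travel at tip height 43.7 mm, so the tag is at its stop. Now I'll draw back and check.

To row units: -40 mm is -0.8, -30 mm is -0.6.

```bash
echo '[0, 0, 0, -0.16, 0, 0, 0, 0, -0.4, 0, 0, 0, 0, -0.6, 0, 0, 0, 0, -0.8, 0, 0, 0, 0, -0.8, 0]' > rows.txt && python3 drive.py rows.txt|grep -E 'ft|pos'; echo '[0, 0, -0.7, -0.6, 0, 0, 0, -0.7, -0.4, 0, 0, 0, -0.7, 0, 0, 0, 0, -0.7, 0, 0, 0, 0, -0.7, 0, 0]' > rows.txt && python3 drive.py rows.txt |grep -E 'ft|pos'; echo '[0, -0.8, 0, 0, 0, 0, -0.8, 0, 0, 0, 0, -0.8, 0, 0, 0, 0, -0.4, 0, 0, 0, 0, 0, 0, 0, 0]' > rows.txt && python3 drive.py rows.txt |grep -E ':'
cat >chk.py <<'E'
from bench import ctrl, ticket, snapshot
from m import *
d={n:snapshot(n) for n in("top","side")}
pickle.dump(d,open("d1.pkl","wb"))
P=[(483.5,270),(513,-1),(514.6,-256)]
for n in d:
    s=d[n];cv2.imwrite(f"pics/{n}_end.png",s["img"][:,:,::-1])
    v,u=np.mgrid[:480,:640];uv=np.c_[u.ravel(),v.ravel()];o,r=rays(s,uv);W=o+r*s["z_map"].ravel()[:,None]
    H,S,V=[a.ravel() for a in cv2.split(cv2.cvtColor(s["img"],cv2.COLOR_RGB2HSV))]
    for i,(x,y) in enumerate(P):
        D=np.hypot(W[:,0]-x,W[:,1]-y);k=(D<20)&(abs(W[:,2]-70)<15)
        t=(D<100)&(W[:,2]>35)&(W[:,2]<70)&((H<8)|(H>172))&(S>140)&(W[:,0]>x+35)
        print(n,i,"pad z",np.round(np.median(W[k,2]),1),k.sum(),"tag z",np.round(np.percentile(W[t,2],[50,75]),1) if t.any() else None,t.sum())
E
python3 chk.py
```

```text
ee_pos: [578.9, 17.4, 201.4]
ft_force: [0.7, -0.4, 0.7]
ee_pos: [402.9, 17.4, 250.0]
ft_force: [-0.5, -0.4, -0.6]
t: 15.85
ee_pos: [404.4, -124.9, 249.9]
eef_rot: [0.0, 0.708, 0.706, -0.0]
ft_force: [-0.1, -0.3, -0.2]
finger_gap: -0.5
grip_force: 0.0
top 0 pad z 76.1 341 tag z [62.2 63.4] 131
top 1 pad z nan 0 tag z [43.9 45.4] 56
top 2 pad z nan 0 tag z [61.4 62.4] 91
side 0 pad z 75.6 457 tag z [61.3 62.6] 233
side 1 pad z 75.8 225 tag z [43.5 44.7] 79
side 2 pad z 75.8 135 tag z [60.7 61.9] 66
  return _methods._mean(a, axis=axis, dtype=dtype,
  ret = ret.dtype.type(ret / rcount)
```

View pics/side_end.png

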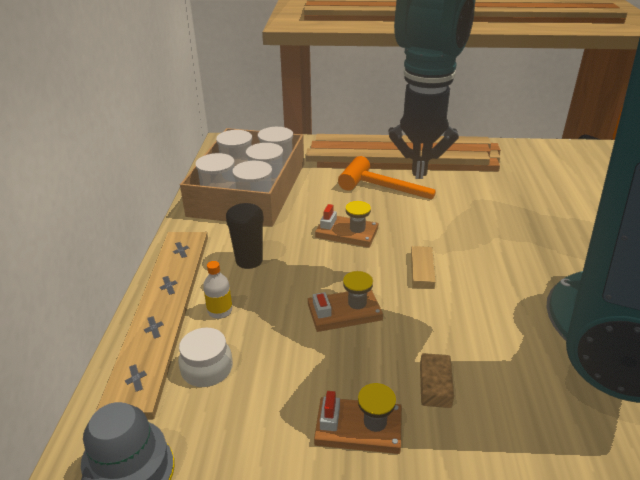

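View pics/top_end.png

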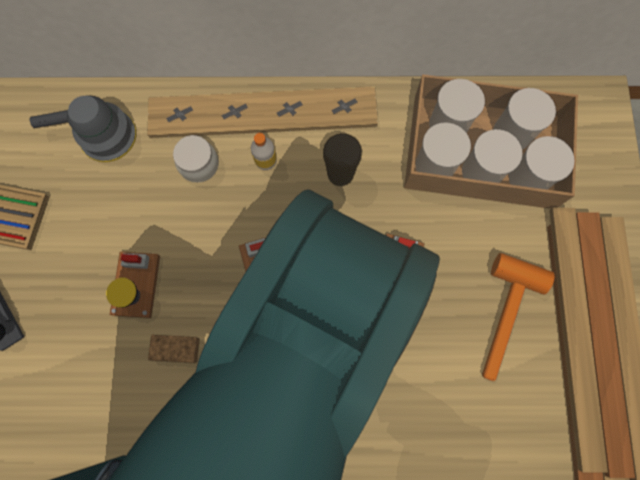

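The side view shows the middle tag (322,303) flush in its holder at 44 mm. The left tag (330,403) and right tag (329,215) still stand, and all the pads are up at 76 mm. The bystanders haven't moved, and the gripper is clear at (420,165).

```bash
echo '[0, 0, 0, 0, 0, 0, 0, 0, 0, 0]' > rows.txt && python3 drive.py rows.txt | tail -5; python3 -c "
from bench import ctrl, ticket, snapshot;print(ticket.close_job())"
```

```text
ee_pos: [404.3, -121.9, 250.0]
eef_rot: [0.0, 0.707, 0.708, 0.0]
ft_force: [0.5, 0.1, -0.2]
finger_gap: -0.1
grip_force: 0.0
the job is handed in; nothing more can be done
None
```

I pressed the pads left to right (about 8, 4 and 13 N at 10 mm), so the middle one is softest; its tag is pushed fully down, the other two tags stand, the arm is clear, and the job is handed in at about 16 s.

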